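Feed a parts box down the lane and close the keeper

TASK

Push the closed grey parts box along the lane between the two blue guide rails until it sits fully home against the dark end stop, without the box or the robot ever touching either rail. Then push the red keeper arm round until it lies fully across the lane behind the box. Only push with the fingers: do not pinch, lift or carry anything, and leave the small aluminium posts beside the rails standing where they are.

Things in the scene. Friction and masses are not known exactly. Their poses are not given: they have to be found in the camera images.
- lane: white board, 300 x 560 mm, 8 thick, lying on the table, carrying the lane; shifted and turned about the vertical. Origin: centre of its underside. z up, y along the lane in the feed direction, x across to the far side. In its frame (mm): lane centre line x = 0, rails' inner faces x = +59 and -59. A yellow outline centred at y = -190 marks where the box waits
- lane_mouth (a point): middle of the lane's open mouth on the board's top, where both rails begin (y = -60 mm in the board's frame); its axes are the board's; rail tops are 22 above it (30 above the table)
- lane_stop (a point): foot of the end stop's face, middle of the lane, on the board's top (y = 150 mm in the board's frame); the dark steel stop is 134 wide, 20 thick, 40 tall, and the rails end at its back (y = 170)
- keeper_pivot (a point): the red arm's pivot axis, at its underside, 34 above the table, outside the far rail (x = 88, y = 20 mm in the board's frame); axes are the board's. Opposite, outside the near rail at x = -86, y = 34, stands a dark fixed catch post 14 x 12 mm, 50 tall, that the arm comes to lie against
- rail_far: blue guide rail with a thin metal line on top, 16 wide, 230 long, 22 tall, on the +x side of the lane; origin at the centre of its underside on the board's top; never to be touched
- rail_near: the same rail on the -x side of the lane; never to be touched
- parts_box: closed grey box, blue top panel, 92 wide (own x), 110 long (own y, the way it travels), 60 tall, flat sides, 0.4 to 0.9 kg, loose on the board; origin: centre of its underside. It waits before the mouth, up to 12 mm off the lane's centre line and 0.15 rad askew. Home, its origin is at y = 95 mm in the board's frame; centred it has 13 mm free on each side
- keeper (a joint): angle of the red keeper arm (rad). 0: parked, pointing back towards the mouth, splayed 20 degrees outward (along x 0.34, y -0.94 in the board's frame). Grows clockwise seen from above to its end at 1.92, straight across the lane, pointing to the board's -x, faces at y = 14 and 26 mm, 14 behind a box that is home. Light friction (about 2 N at keeper_bar); stays where left
- keeper_bar (a point): middle of the red bar, 88 mm from its pivot. Bar: 12 thick, 30 tall (34 to 64 above the table, 4 over the rails), reaching 159 from the pivot. Site axes: x along the bar away from the pivot, y to its outer side, the side to push on (pushing there towards -y closes it), z up
- post_a: aluminium post, upright, 55 tall, foot 26 across, shaft 20 across; beside the near rail (mm; origin at the centre of its foot); a bystander, not to be moved
- post_b: second such aluminium post, beside the near rail (mm; origin at the centre of its foot); a bystander, not to be moved
- post_c: third such aluminium post, beside the far rail, near the end stop (mm; origin at the centre of its foot); a bystander, not to be moved

How it is judged (in metres and radians):
On the way, in this order (a step that is already met when the one before it is completed fails the run):
1. the box is home against the end stop, with the keeper arm still swung aside (y of parts_box in the frame of lane above 0.088 m and x of parts_box in the frame of lane between -0.013 and 0.013 m and angle between the y axis of parts_box and the y axis of lane, either way round below 0.1 rad and value of joint keeper below 0.9 rad), for 0.2 s.
2. the keeper arm lies across the lane behind the box (value of joint keeper above 1.8 rad and y of parts_box in the frame of lane above 0.088 m and x of parts_box in the frame of lane between -0.013 and 0.013 m and angle between the y axis of parts_box and the y axis of lane, either way round below 0.1 rad), for 0.2 s.
At the end, for the whole second after the job is handed in: the box stands at rest on the board within 7 mm of the end stop, between the rails and within 0.1 rad of straight, and the keeper arm is across the lane behind it (joint above 1.8 of 1.92) (all of step 2 and linear speed of parts_box below 0.01 m/s and z of parts_box in the frame of lane below 0.012 m); the robot touches nothing.
It fails at once if the box touches a rail (contact force between parts_box and rail_far above 0.2 N or contact force between parts_box and rail_near above 0.2 N).
It fails at once if the robot touches a rail (contact force between any of the fingers, the arm and rail_far above 0.2 N or contact force between any of the fingers, the arm and rail_near above 0.2 N).
It fails at once if the box is lifted or tipped (z of parts_box in the frame of lane above 0.014 m or angle between parts_box's own z axis and vertical above 0.12 rad).
It fails at once if the keeper arm is taken between the fingers instead of pushed (x of the grasp point in the frame of keeper_bar between -0.09 and 0.075 m and y of the grasp point in the frame of keeper_bar between -0.006 and 0.006 m and z of the grasp point in the frame of keeper_bar below 0.022 m and contact force between the fingers and lane above 0.5 N).
It fails at once if one of the aluminium posts is moved (distance of any of post_a, post_b, post_c from where it was at the start of the episode above 0.012 m).
It also fails if it takes over 66 s, if anything falls off the work surface, if the arm or the gripper's body presses on something with over 40 N, if the wrist force passes 120 N, or if a joint passes its speed limit or range.

ROBOT

A 6-joint arm with a two-finger parallel gripper is mounted at the origin on the work surface. World frame = base frame: x ahead of the robot, y to its left, z up, the work surface at z = 0. Lengths are in mm, angles in rad, forces in N, time in s.
With the tool pointing down it reaches from about 350 to 775 mm from the base axis. Payload 7.3 kg.
Tool frame: the origin (TCP) lies at the very end of the fingers, on their centre line; the grasp point (between the pads) lies 19 mm behind it; z points along the fingers, y is the line along which they close (so a half turn about z gives the same grasp; the last joint's range is limited). The gripper opens to 92 mm and grips with 3 to 60 N. Pads are 19 mm wide; open, the fingers measure 130 mm over their backs; the gripper's body (75 mm by 190 mm) begins 47 mm behind the grasp point.
Start: joints at [1.051, 0.342, 1.524, -0, 1.275, -0.146], TCP at [191.694, 488.772, 226.741] pointing down, gripper open.
Joint ranges: [-2.53, 2.53], [-0.77, 2.02], [0.04, 2.7], [-1, 4.14], [0.28, 2.66], [-3.11, 3.11]. Speed limits (rad/s): [2.57, 2.57, 3.14, 3.14, 3.14, 3.14].

INTERFACE

Orientations are given as [roll, pitch, yaw] about the fixed x, y, z axes, in that order (R = Rz(yaw) Ry(pitch) Rx(roll)).
In Python, from plant import get_obs, capture, close_job gives the robot as it stands. The module is installed in compiled form; this text tells all that it offers.
- The arm moves only by the shell command python3 -m handwheel 'ROWS'. ROWS is JSON, a list of rows, each a list of 3 entries, a list of its own where there are three numbers: the turn, a rotation vector about the tool's x, y, z in degrees, then the shift along the tool's x, y, z in m, then the opening, from 0 (shut) to 1 (fully open). A call has 1 to 12 rows; each row is the pose to reach, as a shift and turn from the pose commanded when the call began, along the tool's axes at that moment; what a row does not reach only later rows make up. A row lasts 1/10 s, in which the tool goes at most 50 mm and 8.59 degrees, less where a joint would pass 70% of its speed; a pose out of reach is approached as far as the arm can. A call with a gripper value outside its range is refused whole. The fingers move at their own pace and stop on an object; the grip force is fixed at half the most. Time passes only in rows, so rows that repeat a pose let the fingers close. It gives the time, the measured TCP pose, the force, the opening and the grip force at its end, in the units of the state.
- get_obs(): the state, without advancing time (a new reading comes with each control period).
- capture(name): name is "scene" or "top"; returns a dict with "image" (480x640x3 uint8, red, green, blue), "depth" (480x640 float32, mm along the optical axis (not along the pixel's ray), 0 where there is no reading), "fx", "fy", "cx", "cy" (pixels), "camera_from_world" (4x4, takes a point from world to camera coordinates). Camera axes: x right, y down, z forward; pixel columns grow to the right and rows downward; lengths in mm; the calibration is good to about 2 mm. A picture is of the moment at which its call begins.
- close_job(): hands the job in; it is judged then, once.
The state is a dict: "time": time; "joint_positions": joint angles; "dq": joint speeds; "tau": joint torques, N m; "tool_pos": TCP position; "tcp_rot": TCP orientation; "contact_force": force on the tool from outside, world axes, zero at the start; "moment": the same for the moment, N m; "grip_width": finger opening in mm; "finger_force": force on a finger pad.
Only numpy, scipy, OpenCV 4.12 (cv2) and the standard library are available. Lean on these libraries where they do the work, as an engineer would, in place of code of your own. Each camera call takes 0.05 s, during which the arm holds its last target. There are 200 camera calls.

## Working session

There is one attempt and no reset: what is moved stays moved. The work goes in short steps, Python scripts to look and compute and a shell command to move; the robot and the scene stay as the last step left them, time stands still between calls to the robot, and variables do not carry over. Pictures are saved under pics/ and viewed, at most 10 in all, crops included, and the job is handed in when it is done.

```bash
mkdir -p pics; python3 - <<'E'
from plant import *
import cv2,numpy as np
for n in("top","scene"):
    c=capture(n);cv2.imwrite(f"pics/{n}0.png",c["image"][:,:,::-1]);np.savez(f"{n}0.npz",**c)
    print(n,c["fx"],c["fy"],c["cx"],c["cy"],np.round(c["camera_from_world"],3).tolist())
o=get_obs();print(o)
E
```

```text
top 445.86931341083914 445.86931341083914 321.61175852161034 242.96633033476647 [[-0.015, -1.0, 0.0, 37.457], [-0.985, 0.015, -0.169, 526.073], [0.169, -0.003, -0.986, 717.367], [0.0, 0.0, 0.0, 1.0]]
scene 460.20635206119493 460.20635206119493 317.2225376263059 244.8863653057449 [[-0.583, 0.812, -0.013, 256.905], [0.676, 0.476, -0.563, -334.479], [-0.451, -0.337, -0.827, 975.882], [0.0, 0.0, 0.0, 1.0]]
{'time': 0.1, 'joint_positions': array([ 1.05102327e+00,  3.42650044e-01,  1.52491879e+00, -1.62481701e-05,
        1.27540896e+00, -1.46005805e-01]), 'dq': array([-0.00147985, -0.00096955, -0.00226104, -0.00012135, -0.00102915,
        0.00018712]), 'tau': array([ 1.06602889e-03, -4.32001162e+01, -2.44694710e+01,  7.18010450e-02,
        5.25571348e-02, -6.82451787e-05]), 'tool_pos': array([191.4938755 , 488.43752244, 226.11696758]), 'tcp_rot': array([-3.14021999e+00, -1.86148070e-04,  2.76783001e+00]), 'contact_force': array([ 0.40485399, -0.52463025,  0.07067517]), 'moment': array([ 0.02636242, -0.00963058,  0.01489186]), 'finger_force': 0.0, 'grip_width': 91.91996992164381}
```

View pics/top0.png

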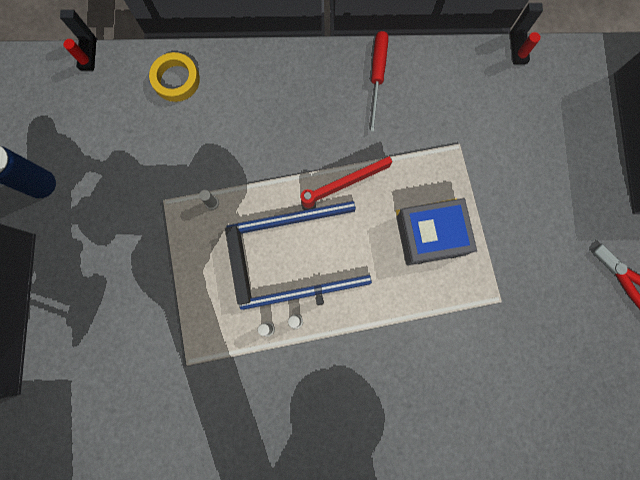

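View pics/scene0.png

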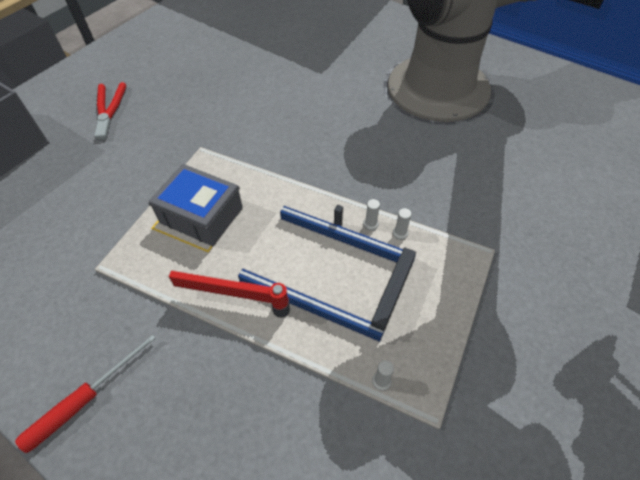

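Top view: the board has corners at about (163,201), (460,144), (501,300) and (187,364). The box is at about (436,232), the rails run from x≈240 to x≈370, the keeper pivot is at (308,199) with its tip at (390,160), and the posts are at (265,329), (294,322) and (207,199). The feed direction is image-left, which is world +y. The scene view agrees.

```bash
cat > h.py <<'E'
import numpy as np,cv2
def cloud(c):
    v,u=np.mgrid[:480,:640];d=c["depth"].astype(float)
    P=np.stack([(u-c["cx"])/c["fx"]*d,(v-c["cy"])/c["fy"]*d,d],-1)
    T=np.linalg.inv(c["camera_from_world"]);W=P@T[:3,:3].T+T[:3,3];W[d==0]=np.nan
    return W
def ray(c,u,v,z):
    T=np.linalg.inv(c["camera_from_world"]);r=T[:3,:3]@[(u-c["cx"])/c["fx"],(v-c["cy"])/c["fy"],1]
    return T[:3,3]+r*(z-T[2,3])/r[2]
def hull(c,m,z):
    n,l,s,_=cv2.connectedComponentsWithStats(m.astype(np.uint8));i=1+s[1:,4].argmax()
    v,u=np.nonzero(l==i);return np.array([ray(c,a,b,z)[:2] for a,b in zip(u,v)],np.float32)
def rect(p):
    (c,s,a)=cv2.minAreaRect(p);b=cv2.boxPoints((c,s,a));e=[b[1]-b[0],b[2]-b[1]];e=max(e,key=np.linalg.norm)
    e=e if e[1]>0 else -e
    return np.array(c),np.array(s),np.arctan2(-e[0],e[1])   # yaw of long axis from +y
E
python3 - <<'E'
from h import *
for n in("top","scene"):
    c=dict(np.load(n+"0.npz"));W=cloud(c);im=c["image"].astype(int);r,g,b=im[...,0],im[...,1],im[...,2];z=W[...,2]
    near=(abs(W[...,0]-550)<250)&(W[...,1]>-300)&(W[...,1]<450)
    print(n,"table z",np.nanmedian(z[(z<4)&near]),"board z",np.nanmedian(z[(z>5)&(z<12)&near]))
    box=(z>62)&(z<74)&near&~((r>120)&(g<80));print(" boxtop",rect(hull(c,box,68)))
    bl=near&(b-r>50)&(z>50)&(z<80);print(" bluepanel",rect(hull(c,bl,68)))
    K=np.array(hull(c,near&(r-g>70)&(z>50)&(z<90),64));print(" keeper",rect(K),len(K))
    bd=near&(z>4);bd=cv2.morphologyEx(bd.astype(np.uint8),cv2.MORPH_OPEN,np.ones((3,3)));print(" board",rect(hull(c,bd,8)))
    R=near&(z>24)&(z<36)&(b-r>25)
    k,l,s,_=cv2.connectedComponentsWithStats(R.astype(np.uint8))
    for i in range(1,k):
        if s[i,4]>80: print(" rail",s[i,4],rect(hull(c,l==i,30)))
    cs={"top":[(163,201),(460,144),(501,300),(187,364)],"scene":[(440,427),(97,269),(203,149),(494,250)]}[n]
    q=[ray(c,*p,8)[:2] for p in cs];print(" corners",np.round(q,1).tolist(),np.mean(q,0))
E
```

```text
top table z -0.15275068529297187 board z 7.992288830024336
 boxtop (array([ 543.2232666 , -164.68075562]), array([ 93.06507874, 111.35714722]), np.float32(0.15661192))
 bluepanel (array([ 543.76306152, -166.47953796]), array([70.85775757, 88.79656982]), np.float32(0.15605038))
 keeper (array([635.87542725, -13.17422485]), array([ 26.51961136, 169.39100647]), np.float32(0.46392214)) 740
 board (array([522.95318604,  17.19540405]), array([302.11291504, 558.48205566]), np.float32(0.18068555))
 rail 728 (array([576.62518311,  82.26530457]), array([ 16.36245728, 226.76138306]), np.float32(0.18107168))
 rail 777 (array([445.37576294,  58.59244537]), array([ 14.99847698, 228.2754364 ]), np.float32(0.1811752))
 corners [[614.9, 317.1], [716.1, -231.6], [426.5, -283.9], [326.1, 263.1]] [520.9051247   16.17360709]
scene table z 0.870647874479971 board z 8.878090407575371
 boxtop (array([ 546.48901367, -162.78668213]), array([ 95.22609711, 113.95863342]), np.float32(0.15550914))
 bluepanel (array([ 544.40582275, -167.2270813 ]), array([71.85289764, 89.67665863]), np.float32(0.157106))
 keeper (
[... 261 characters left out ...]
y([  5.66115332, 205.67399597]), np.float32(0.18245429))
 rail 654 (array([455.43362427,  50.87413788]), array([ 11.23718166, 205.92332458]), np.float32(0.17910968))
 rail 95 (array([589.41412354,  -2.70892906]), array([ 4.53991556, 53.12318802]), np.float32(0.18034795))
 rail 118 (array([600.05181885,  -2.95883942]), array([ 8.13156033, 48.99694443]), np.float32(0.19820699))
 rail 270 (array([568.87145996, 110.29067993]), array([  4.99295759, 131.26652527]), np.float32(0.18146355))
 rail 554 (array([577.1786499 , 125.34347534]), array([  9.48547649, 146.14407349]), np.float32(0.17441612))
 corners [[618.2, 319.1], [717.3, -226.8], [427.3, -275.1], [327.0, 265.0]] [522.42455013  20.56300648]
```

```bash
cat >> h.py <<'E'
from scipy.spatial.transform import Rotation as Ro
PSI=.181;O=np.array([520.9,16.3]);A=np.array([[np.cos(PSI),-np.sin(PSI)],[np.sin(PSI),np.cos(PSI)]])
def tolane(p): return (np.asarray(p)[...,:2]-O)@A
def go(o,x,y,z,yawrel):
    "turn (deg) and shift (m) in tool axes to lane point; yawrel: tool-x direction from lane +y"
    R=Ro.from_euler("xyz",o["tcp_rot"]);G=Ro.from_euler("xyz",[np.pi,0,np.pi/2+PSI+yawrel])
    w=np.append(O+A@[x,y],z);s=R.inv().apply(w-o["tool_pos"])/1000
    print("world",w.round(1),"turn",np.degrees((R.inv()*G).as_rotvec()).round(2),"shift",s.round(4))
def where(o): print("t",round(o["time"],2),"lane",tolane(o["tool_pos"]).round(1),"z",o["tool_pos"][2].round(1),"yawrel",round((o["tcp_rot"][2]-np.pi/2-PSI+np.pi)%(2*np.pi)-np.pi,4),"F",np.round(o["contact_force"],1),"g",round(o["grip_width"],1))
def box():
    from plant import capture
    c=capture("top");W=cloud(c);z=W[...,2];im=c["image"].astype(int)
    L=tolane(W);m=(im[...,2]-im[...,0]>50)&(z>50)&(z<80)&(abs(L[...,0])<70)&(L[...,1]>-280)&(L[...,1]<170)
    r=rect(hull(c,m,68));print("box",tolane(r[0]).round(1),"size",r[1].round(1),"dyaw",round(float(r[2])-PSI,3));return c
E
python3 - <<'E'
from h import *;from plant import get_obs
o=get_obs();where(o);go(o,0,100,200,np.pi/2);go(o,-91,-184,150,np.pi/2);go(o,-91,-184,35,np.pi/2)
c=box();W=cloud(c);L=tolane(W);z=W[...,2]
for n,x,y in(("pivot",88,20),("catch",-86,34)):
    m=np.hypot(L[...,0]-x,L[...,1]-y)<14;print(n,np.nanmax(z[m]))
m=(z>60)&(z<71)&(abs(L[...,0]+90)<60)
E
```

```text
t 0.1 lane [-239.   523.7] z 226.1 yawrel 1.016 F [ 0.4 -0.5  0.1] g 91.9
world [502.9 114.7 200. ] turn [-7.000e-02 -3.000e-02 -3.179e+01] shift [-0.4264 -0.2342  0.0264]
world [ 464.5 -181.1  150. ] turn [-7.000e-02 -3.000e-02 -3.179e+01] shift [-0.4986 -0.5235  0.0767]
world [ 464.5 -181.1   35. ] turn [-7.000e-02 -3.000e-02 -3.179e+01] shift [-0.4987 -0.5233  0.1917]
box [ -10.4 -184. ] size [70.9 88.6] dyaw -0.025
pivot 74.28607234023787
catch 60.055452074780874
```

```bash
python3 -m handwheel '[[[0,0,-8],[-0.04,-0.02,0],0.5],[[0,0,-16],[-0.08,-0.045,0.005],0.5],[[0,0,-24],[-0.12,-0.067,0.01],0.5],[[0,0,-31.8],[-0.16,-0.09,0.01],0.5],[[0,0,-31.8],[-0.2,-0.11,0.01],0.5],[[0,0,-31.8],[-0.24,-0.13,0.01],0.5],[[0,0,-31.8],[-0.28,-0.15,0.015],0.5],[[0,0,-31.8],[-0.32,-0.175,0.02],0.5],[[0,0,-31.8],[-0.36,-0.2,0.02],0.5],[[0,0,-31.8],[-0.4,-0.22,0.025],0.5],[[0,0,-31.8],[-0.426,-0.234,0.026],0.5],[[0,0,-31.8],[-0.426,-0.234,0.026],0.5]]'
python3 - <<'E'
from h import *;from plant import get_obs
o=get_obs();where(o);go(o,-91,-184,150,np.pi/2);go(o,-91,-184,35,np.pi/2)
E
```

```text
time: 1.35
tool_pos: [504.7, 112.4, 200.0]
tcp_rot: [-3.141, -0.0, -2.965]
contact_force: [-0.3, -0.1, 0.0]
grip_width: 45.9
finger_force: 0.0
t 1.35 lane [ 1.4 97.5] z 200.0 yawrel 1.5668 F [-0.3 -0.1  0. ] g 45.9
world [ 464.5 -181.1  150. ] turn [-0.04 -0.01 -0.23] shift [ 0.0912 -0.2818  0.0502]
world [ 464.5 -181.1   35. ] turn [-0.04 -0.01 -0.23] shift [ 0.0912 -0.2817  0.1652]
```

```bash
python3 -m handwheel '[[[0,0,-0.2],[0.015,-0.045,0],0.5],[[0,0,-0.2],[0.03,-0.09,0],0.5],[[0,0,-0.2],[0.045,-0.135,0.01],0.5],[[0,0,-0.2],[0.06,-0.18,0.02],0.5],[[0,0,-0.2],[0.075,-0.225,0.03],0.5],[[0,0,-0.2],[0.09,-0.265,0.045],0.5],[[0,0,-0.2],[0.091,-0.282,0.08],0.5],[[0,0,-0.2],[0.091,-0.282,0.12],0.5],[[0,0,-0.2],[0.091,-0.282,0.15],0.5],[[0,0,-0.2],[0.091,-0.282,0.165],0.5],[[0,0,-0.2],[0.091,-0.282,0.165],0.5]]'
python3 - <<'E'
from h import *;from plant import get_obs
o=get_obs();where(o);go(o,-57,-184,35,np.pi/2)
box()
E
```

```text
time: 2.45
tool_pos: [462.5, -176.8, 33.7]
tcp_rot: [3.138, -0.004, -2.956]
contact_force: [0.3, -0.1, 0.3]
grip_width: 45.8
finger_force: 0.0
t 2.45 lane [ -92.2 -179.4] z 33.7 yawrel 1.5749 F [ 0.3 -0.1  0.3] g 45.8
world [ 498. -175.   35.] turn [ 0.21 -0.22  0.23] shift [-0.0351 -0.0047 -0.0015]
box [ -10.6 -183.7] size [70.9 88.5] dyaw -0.028
```

```bash
python3 -m handwheel '[[[0,0,0],[-0.006,-0.0045,0],0.5],[[0,0,0],[-0.012,-0.0045,0],0.5],[[0,0,0],[-0.018,-0.0045,0],0.5],[[0,0,0],[-0.022,-0.0045,0],0.5],[[0,0,0],[-0.025,-0.0045,0],0.5],[[0,0,0],[-0.028,-0.0045,0],0.5],[[0,0,0],[-0.031,-0.0045,0],0.5],[[0,0,0],[-0.034,-0.0045,0],0.5],[[0,0,0],[-0.034,-0.0045,0],0.5]]'
python3 - <<'E'
from h import *;from plant import get_obs
o=get_obs();where(o);box()
E
```

```text
time: 3.4
tool_pos: [497.9, -176.3, 35.6]
tcp_rot: [3.141, -0.001, -2.957]
contact_force: [-4.5, -0.1, 1.5]
grip_width: 46.1
finger_force: 1.9
t 3.4 lane [ -57.3 -185.3] z 35.6 yawrel 1.5748 F [-4.5 -0.1  1.5] g 46.1
box [   7.7 -178.6] size [53.9 80.5] dyaw 0.003
```

```bash
python3 -m handwheel '[[[0,0,0],[0.01,0,0],0.5],[[0,0,0],[0.03,0,0],0.5],[[0,0,0],[0.04,0,-0.03],0.55],[[0,0,0],[0.04,0,-0.07],0.55],[[0,0,8],[0.04,-0.03,-0.1],0.55],[[0,0,16],[0.03,-0.06,-0.1],0.55],[[0,0,24],[0.0,-0.09,-0.1],0.55],[[0,0,32],[-0.03,-0.09,-0.1],0.55],[[0,0,40],[-0.057,-0.09,-0.1],0.55],[[0,0,48],[-0.057,-0.09,-0.1],0.55],[[0,0,56],[-0.057,-0.09,-0.1],0.55],[[0,0,64],[-0.057,-0.09,-0.1],0.55]]'
python3 - <<'E'
from h import *;from plant import get_obs
o=get_obs();where(o);go(o,0,-275,38,0);box()
E
```

```text
time: 4.65
tool_pos: [570.9, -254.5, 135.2]
tcp_rot: [3.141, -0.0, 2.204]
contact_force: [-0.7, -0.2, 0.3]
grip_width: 50.3
finger_force: 0.0
t 4.65 lane [   0.4 -275.4] z 135.2 yawrel 0.452 F [-0.7 -0.2  0.3] g 50.3
world [ 570.4 -254.2   38. ] turn [ 3.00e-02 -1.00e-02  2.59e+01] shift [ 0.0005 -0.0003  0.0972]
box [  -0.7 -182.7] size [70.7 88.8] dyaw 0.005
```

```bash
python3 -m handwheel '[[[0,0,8],[0,0,0],0.55],[[0,0,16],[0,0,0.01],0.55],[[0,0,24],[0,0,0.04],0.55],[[0,0,25.9],[0,0,0.07],0.55],[[0,0,25.9],[0,0,0.09],0.55],[[0,0,25.9],[0,0,0.097],0.55],[[0,0,25.9],[0,0,0.097],0.55],[[0,0,25.9],[0,0,0.097],0.55]]'
python3 - <<'E'
from h import *;from plant import get_obs
o=get_obs();where(o);go(o,0,-250,38,0);go(o,0,-100,38,0);box()
E
```

```text
time: 5.5
tool_pos: [571.6, -255.0, 39.8]
tcp_rot: [3.14, 0.001, 1.758]
contact_force: [0.2, -0.2, -0.1]
grip_width: 50.3
finger_force: 0.0
t 5.5 lane [   1. -276.] z 39.8 yawrel 0.0062 F [ 0.2 -0.2 -0.1] g 50.3
world [ 565.9 -229.6   38. ] turn [0.09 0.07 0.36] shift [ 0.026  -0.0008  0.0018]
world [538.9 -82.1  38. ] turn [0.09 0.07 0.36] shift [1.76e-01 1.00e-04 1.60e-03]
box [  23.4 -211.6] size [68.  33.6] dyaw -0.723
```

```bash
python3 -m handwheel '[[[0,0,0.3],[0.01,0,0.001],0.55],[[0,0,0.3],[0.02,0,0.001],0.55],[[0,0,0.3],[0.026,0,0.001],0.55],[[0,0,0.3],[0.03,0,0.001],0.55],[[0,0,0.3],[0.035,0,0.001],0.55],[[0,0,0.3],[0.04,0,0.001],0.55],[[0,0,0.3],[0.046,0,0.001],0.55],[[0,0,0.3],[0.052,0,0.001],0.55],[[0,0,0.3],[0.058,0,0.001],0.55],[[0,0,0.3],[0.064,0,0.001],0.55],[[0,0,0.3],[0.07,0,0.001],0.55],[[0,0,0.3],[0.076,0,0.001],0.55]]'
python3 - <<'E'
from h import *;from plant import get_obs,capture
o=get_obs();where(o);go(o,0,-100,38,0)
for n in("scene","top"):
    c=capture(n);cv2.imwrite(f"pics/{n}1.png",c["image"][:,:,::-1]);np.savez(n+"1.npz",**c)
E
```

```text
time: 6.75
tool_pos: [557.2, -179.9, 38.1]
tcp_rot: [3.14, 0.001, 1.752]
contact_force: [1.3, -5.3, 2.2]
grip_width: 50.2
finger_force: 2.6
t 6.75 lane [   0.4 -199.6] z 38.1 yawrel 0.0 F [ 1.3 -5.3  2.2] g 50.2
world [538.9 -82.1  38. ] turn [0.07 0.06 0.  ] shift [ 0.0996 -0.0004  0.    ]
```

View pics/top1.png

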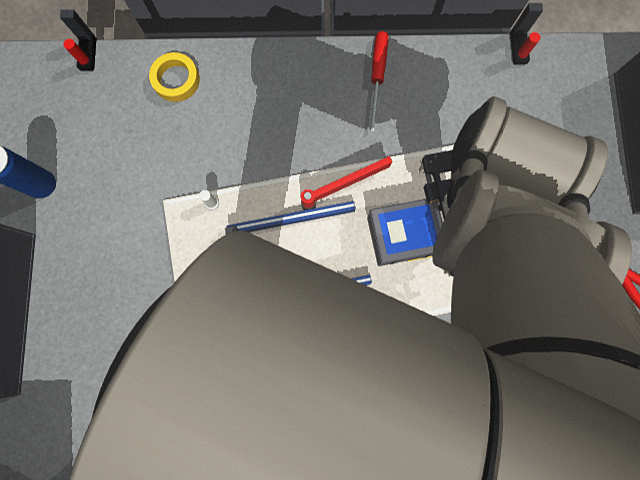

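View pics/scene1.png

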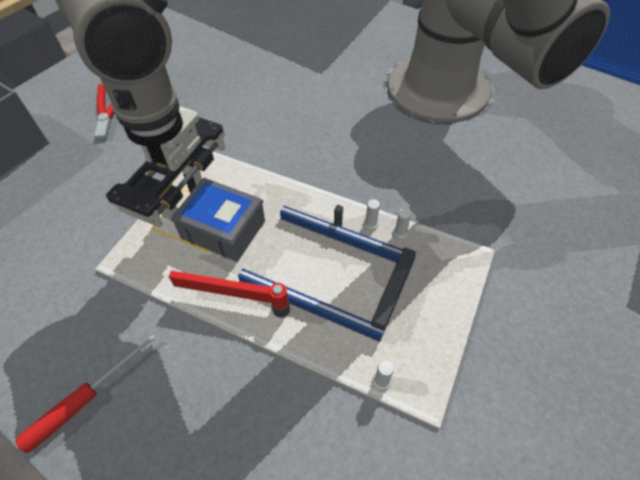

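Both views show the box at scene (218,222), just before the mouth and straight between the rails, with the fingers flat on its rear face. The scene camera has a clear view of the box, so I'll track it from there.

```bash
cat >> h.py <<'E'
def sbox():
    from plant import capture
    c=capture("scene");W=cloud(c);z=W[...,2];im=c["image"].astype(int);L=tolane(W)
    m=(im[...,2]-im[...,0]>40)&(z>55)&(z<80)&(abs(L[...,0])<70)&(L[...,1]>-280)&(L[...,1]<170)
    p=hull(c,m,68);r=rect(p);q=tolane(p);print("sbox x-range",q[:,0].min().round(1),q[:,0].max().round(1),"y front",q[:,1].max().round(1),"ctr",tolane(r[0]).round(1),"size",r[1].round(1),"dyaw",round(float(r[2])-PSI,3))
E
python3 - <<'E'
from h import *;from plant import get_obs
sbox()
E
python3 -m handwheel '[[[0,0,0],[0.006,0,0],0.55],[[0,0,0],[0.012,0,0],0.55],[[0,0,0],[0.018,0,0],0.55],[[0,0,0],[0.024,0,0],0.55],[[0,0,0],[0.03,0,0],0.55],[[0,0,0],[0.036,0,0],0.55],[[0,0,0],[0.042,0,0],0.55],[[0,0,0],[0.047,0,0],0.55],[[0,0,0],[0.052,0,0],0.55]]'
python3 - <<'E'
from h import *;from plant import get_obs
o=get_obs();where(o);go(o,0,-100,38,0);sbox()
E
```

```text
sbox x-range -36.0 36.6 y front -88.5 ctr [   0.4 -133.4] size [72.7 89.7] dyaw 0.003
time: 7.8
tool_pos: [547.4, -128.2, 37.7]
tcp_rot: [-3.142, -0.0, 1.752]
contact_force: [-0.0, -4.3, -1.4]
grip_width: 50.5
finger_force: 1.8
t 7.8 lane [   0.  -146.9] z 37.7 yawrel 0.0003 F [-0.  -4.3 -1.4] g 50.5
world [538.9 -82.1  38. ] turn [-0.   -0.01  0.02] shift [ 0.0469 -0.     -0.0003]
sbox x-range -35.8 36.6 y front -36.9 ctr [  0.4 -81.7] size [72.4 89.6] dyaw 0.0
```

```bash
python3 -m handwheel '[[[0,0,0],[0.006,0,0],0.55],[[0,0,0],[0.012,0,0],0.55],[[0,0,0],[0.018,0,0],0.55],[[0,0,0],[0.024,0,0],0.55],[[0,0,0],[0.03,0,0],0.55],[[0,0,0],[0.036,0,0],0.55],[[0,0,0],[0.042,0,0],0.55],[[0,0,0],[0.048,0,0],0.55],[[0,0,0],[0.054,0,0],0.55],[[0,0,0],[0.06,0,0],0.55],[[0,0,0],[0.066,0,0],0.55],[[0,0,0],[0.07,0,0],0.55]]'
python3 - <<'E'
from h import *;from plant import get_obs
o=get_obs();where(o);go(o,0,0,38,0);sbox()
E
```

```text
time: 9.05
tool_pos: [534.7, -59.3, 37.7]
tcp_rot: [-3.141, -0.0, 1.752]
contact_force: [0.6, -3.1, -1.3]
grip_width: 50.4
finger_force: 1.6
t 9.05 lane [ -0.  -76.8] z 37.7 yawrel 0.0004 F [ 0.6 -3.1 -1.3] g 50.4
world [520.9  16.3  38. ] turn [-0.01 -0.01  0.03] shift [ 0.0768  0.0001 -0.0003]
sbox x-range -36.1 36.5 y front 33.3 ctr [  0.2 -11.4] size [72.5 89.6] dyaw -0.001
```

```bash
python3 -m handwheel '[[[0,0,0],[0.006,0,0],0.55],[[0,0,0],[0.012,0,0],0.55],[[0,0,0],[0.018,0,0],0.55],[[0,0,0],[0.024,0,0],0.55],[[0,0,0],[0.03,0,0],0.55],[[0,0,0],[0.036,0,0],0.55],[[0,0,0],[0.042,0,0],0.55],[[0,0,0],[0.048,0,0],0.55],[[0,0,0],[0.054,0,0],0.55],[[0,0,0],[0.06,0,0],0.55],[[0,0,0],[0.066,0,0],0.55],[[0,0,0],[0.07,0,0],0.55]]'
python3 - <<'E'
from h import *;from plant import get_obs
o=get_obs();where(o);go(o,0,30,38,0);sbox()
E
```

```text
time: 10.3
tool_pos: [522.1, 9.6, 37.7]
tcp_rot: [-3.142, -0.0, 1.752]
contact_force: [2.0, -3.5, -1.2]
grip_width: 50.1
finger_force: 1.8
t 10.3 lane [-0.  -6.8] z 37.7 yawrel 0.0005 F [ 2.  -3.5 -1.2] g 50.1
world [515.5  45.8  38. ] turn [-0.   -0.01  0.03] shift [ 0.0368  0.     -0.0003]
sbox x-range -35.9 36.5 y front 103.1 ctr [ 0.3 58.4] size [72.4 89.3] dyaw -0.001
```

Box at y≈58, straight. About 36 mm remain, so I'll go slowly at the end.

```bash
python3 -m handwheel '[[[0,0,0],[0.005,0,0],0.55],[[0,0,0],[0.01,0,0],0.55],[[0,0,0],[0.015,0,0],0.55],[[0,0,0],[0.02,0,0],0.55],[[0,0,0],[0.024,0,0],0.55],[[0,0,0],[0.028,0,0],0.55],[[0,0,0],[0.03,0,0],0.55],[[0,0,0],[0.032,0,0],0.55],[[0,0,0],[0.033,0,0],0.55],[[0,0,0],[0.034,0,0],0.55],[[0,0,0],[0.034,0,0],0.55]]'
python3 - <<'E'
from h import *;from plant import get_obs
o=get_obs();where(o);sbox()
E
```

```text
time: 11.45
tool_pos: [516.1, 42.5, 37.7]
tcp_rot: [3.142, -0.0, 1.752]
contact_force: [0.1, -3.1, 1.4]
grip_width: 50.6
finger_force: 1.5
t 11.45 lane [ 0.  26.7] z 37.7 yawrel 0.0001 F [ 0.1 -3.1  1.4] g 50.6
sbox x-range -36.0 36.5 y front 136.7 ctr [ 0.2 92.1] size [72.4 89.3] dyaw -0.002
```

```bash
python3 -m handwheel '[[[0,0,0],[0.001,0,0],0.55],[[0,0,0],[0.002,0,0],0.55],[[0,0,0],[0.003,0,0],0.55],[[0,0,0],[0.0035,0,0],0.55],[[0,0,0],[0.0035,0,0],0.55]]'
python3 - <<'E'
from h import *;from plant import get_obs
o=get_obs();where(o);sbox()
E
```

```text
time: 12.0
tool_pos: [515.5, 45.9, 37.7]
tcp_rot: [3.141, -0.0, 1.752]
contact_force: [1.1, -4.4, 0.8]
grip_width: 50.3
finger_force: 2.0
t 12.0 lane [ 0.1 30.1] z 37.7 yawrel 0.0002 F [ 1.1 -4.4  0.8] g 50.3
sbox x-range -35.9 36.6 y front 140.2 ctr [ 0.3 95.6] size [72.4 89.3] dyaw 0.002
```

```bash
python3 -m handwheel '[[[0,0,0],[0.001,0,0],0.55],[[0,0,0],[0.0015,0,0],0.55],[[0,0,0],[0.002,0,0],0.55],[[0,0,0],[0.002,0,0],0.55]]'
python3 - <<'E'
from h import *;from plant import get_obs
o=get_obs();where(o);sbox()
E
```

```text
time: 12.45
tool_pos: [515.5, 45.9, 37.8]
tcp_rot: [3.141, 0.002, 1.752]
contact_force: [0.7, -14.2, -0.4]
grip_width: 50.5
finger_force: 7.0
t 12.45 lane [ 0.  30.1] z 37.8 yawrel 0.0002 F [  0.7 -14.2  -0.4] g 50.5
sbox x-range -35.9 36.5 y front 140.2 ctr [ 0.2 95.6] size [72.3 89.2] dyaw -0.002
```

```bash
python3 -m handwheel '[[[0,0,0],[-0.01,0,0],0.55],[[0,0,0],[-0.04,0,0],0.55],[[0,0,0],[-0.07,0,-0.02],0.55],[[0,0,0],[-0.092,0,-0.06],0.0],[[0,0,0],[-0.092,0,-0.1],0.0],[[0,0,0],[-0.092,0.045,-0.1],0],[[0,0,0],[-0.092,0.09,-0.1],0],[[0,0,0],[-0.092,0.135,-0.1],0],[[0,0,0],[-0.092,0.168,-0.1],0],[[0,0,0],[-0.092,0.168,-0.1],0]]'
python3 - <<'E'
from h import *;from plant import get_obs
o=get_obs();where(o);sbox();go(o,165,-60,42,0)
E
```

```text
time: 13.5
tool_pos: [699.4, -10.8, 135.9]
tcp_rot: [3.141, -0.002, 1.754]
contact_force: [-0.1, 0.2, -1.4]
grip_width: 1.5
finger_force: 0.0
t 13.5 lane [170.7 -58.8] z 135.9 yawrel 0.0018 F [-0.1  0.2 -1.4] g 1.5
sbox x-range -36.3 36.6 y front 140.7 ctr [ 0.1 95.4] size [72.9 90.5] dyaw 0.001
world [694. -13.  42.] turn [ 0.03 -0.1   0.1 ] shift [-0.0014 -0.0058  0.0939]
```

```bash
python3 -m handwheel '[[[0,0,0],[0,-0.003,0.03],0],[[0,0,0],[0,-0.003,0.065],0],[[0,0,0],[0,-0.003,0.09],0],[[0,0,0],[0,-0.003,0.094],0],[[0,0,0],[0,-0.003,0.094],0]]'
python3 - <<'E'
from h import *;from plant import get_obs
o=get_obs();where(o);p=o["tool_pos"];L=tolane(p)
for th in np.append(np.arange(0,1.9,.12),[1.92,1.95]):
    a=-np.radians(70)-th;d=np.array([np.cos(a),np.sin(a)]);n=np.array([-d[1],d[0]])
    c=np.array([88,20])+100*d+(6+19*abs(n[0])+9.5*abs(n[1]))*n
    print(round(th,2),c.round(1),"tool x,y from here",((c-L)[::-1]/1000).round(4))
E
```

```text
time: 14.05
tool_pos: [693.1, -12.9, 43.6]
tcp_rot: [-3.14, -0.001, 1.752]
contact_force: [-0.8, 0.5, 0.9]
grip_width: 0.2
finger_force: 0.0
t 14.05 lane [164.1 -59.7] z 43.6 yawrel 0.0001 F [-0.8  0.5  0.9] g 0.2
0.0 [147.7 -64.7] tool x,y from here [-0.005  -0.0164]
0.12 [136.7 -71.3] tool x,y from here [-0.0116 -0.0274]
0.24 [124.7 -76.6] tool x,y from here [-0.0169 -0.0395]
0.36 [112.  -80.3] tool x,y from here [-0.0206 -0.0521]
0.48 [100.8 -82.5] tool x,y from here [-0.0228 -0.0633]
0.6 [ 89.1 -83.5] tool x,y from here [-0.0238 -0.075 ]
0.72 [ 77.1 -83. ] tool x,y from here [-0.0233 -0.0871]
0.84 [ 64.9 -81. ] tool x,y from here [-0.0213 -0.0992]
0.96 [ 52.8 -77.4] tool x,y from here [-0.0177 -0.1113]
1.08 [ 41.  -72.1] tool x,y from here [-0.0124 -0.1231]
1.2 [ 29.7 -65.2] tool x,y from here [-0.0055 -0.1344]
1.32 [ 19.3 -56.7] tool x,y from here [ 0.003  -0.1448]
1.44 [ 10.  -46.7] tool x,y from here [ 0.013  -0.1541]
1.56 [  2.  -35.4] tool x,y from here [ 0.0243 -0.1621]
1.68 [ -4.4 -22.9] tool x,y from here [ 0.0368 -0.1686]
1.8 [-9.2 -9.5] tool x,y from here [ 0.0502 -0.1733]
1.92 [-12.    4.5] tool x,y from here [ 0.0642 -0.1761]
1.95 [-12.4   7. ] tool x,y from here [ 0.0667 -0.1765]
```

```bash
python3 -m handwheel '[[[0,0,0],[-0.002,-0.008,0],0],[[0,0,0],[-0.005,-0.016,0],0],[[0,0,0],[-0.008,-0.022,0],0],[[0,0,0],[-0.0116,-0.0274,0],0],[[0,0,0],[-0.0145,-0.0335,0],0],[[0,0,0],[-0.017,-0.0395,0],0],[[0,0,0],[-0.019,-0.046,0],0],[[0,0,0],[-0.0206,-0.052,0],0],[[0,0,0],[-0.022,-0.058,0],0],[[0,0,0],[-0.0228,-0.0633,0],0],[[0,0,0],[-0.0235,-0.069,0],0],[[0,0,0],[-0.0238,-0.075,0],0]]'
python3 - <<'E'
from h import *;from plant import get_obs,capture
o=get_obs();where(o);sbox()
c=capture("scene");cv2.imwrite("pics/s2.png",c["image"][:,:,::-1])
E
```

```text
time: 15.25
tool_pos: [624.2, -50.0, 43.7]
tcp_rot: [3.141, 0.0, 1.752]
contact_force: [1.9, 0.5, -0.1]
grip_width: 0.3
finger_force: 0.7
t 15.25 lane [ 89.7 -83.8] z 43.7 yawrel 0.0003 F [ 1.9  0.5 -0.1] g 0.3
sbox x-range -36.3 36.4 y front 139.7 ctr [ 0.1 94.9] size [72.7 89.6] dyaw 0.0
```

View pics/s2.png

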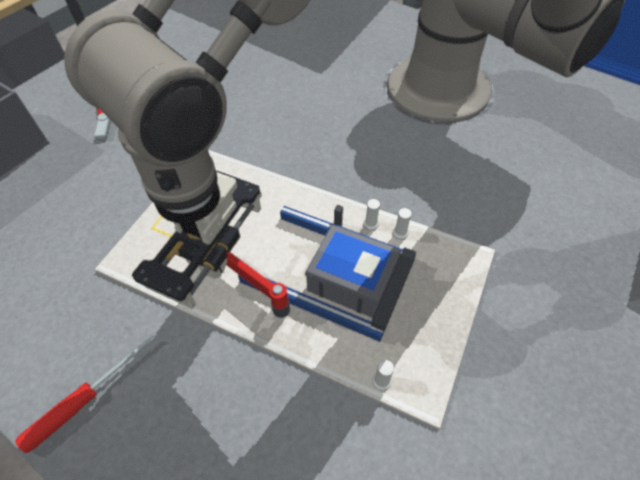

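The scene view shows the box home at (355,275) against the stop. The keeper is swinging in front of the closed fingers, from its pivot at (278,292) to about (232,258).

```bash
python3 -m handwheel '[[[0,0,0],[0.0002,-0.006,0],0],[[0,0,0],[0.0005,-0.012,0],0],[[0,0,0],[0.0014,-0.018,0],0],[[0,0,0],[0.0025,-0.0242,0],0],[[0,0,0],[0.0042,-0.03,0],0],[[0,0,0],[0.006,-0.0363,0],0],[[0,0,0],[0.0086,-0.042,0],0],[[0,0,0],[0.0114,-0.0481,0],0],[[0,0,0],[0.0147,-0.0538,0],0],[[0,0,0],[0.0183,-0.0594,0],0],[[0,0,0],[0.0225,-0.0647,0],0],[[0,0,0],[0.0268,-0.0698,0],0]]'
python3 -m handwheel '[[[0,0,0],[0.005,-0.0048,0],0],[[0,0,0],[0.01,-0.0093,0],0],[[0,0,0],[0.0155,-0.0135,0],0],[[0,0,0],[0.0213,-0.0173,0],0],[[0,0,0],[0.0275,-0.0207,0],0],[[0,0,0],[0.0338,-0.0238,0],0],[[0,0,0],[0.0405,-0.0263,0],0],[[0,0,0],[0.0472,-0.0285,0],0],[[0,0,0],[0.0522,-0.0295,0],0],[[0,0,0],[0.0562,-0.0305,0],0]]'
python3 - <<'E'
from h import *;from plant import get_obs
o=get_obs();where(o);sbox()
E
```

```text
time: 16.55
tool_pos: [550.6, -35.8, 43.7]
tcp_rot: [3.142, -0.0, 1.752]
contact_force: [1.4, -0.2, 1.0]
grip_width: 0.4
finger_force: 0.6
time: 17.55
tool_pos: [510.7, 14.2, 43.7]
tcp_rot: [-3.142, -0.0, 1.752]
contact_force: [1.7, -0.5, 0.4]
grip_width: 0.7
finger_force: 0.6
t 17.55 lane [-10.4  -0.2] z 43.7 yawrel 0.0006 F [ 1.7 -0.5  0.4] g 0.7
sbox x-range -35.8 36.5 y front 140.2 ctr [ 0.3 95.2] size [72.2 90.1] dyaw -0.002
```

```bash
python3 -m handwheel '[[[0,0,0],[0.001,0,0],0],[[0,0,0],[0.002,0,0],0],[[0,0,0],[0.003,0,0],0],[[0,0,0],[0.004,0,0],0],[[0,0,0],[0.005,0,0],0],[[0,0,0],[0.006,0,0],0],[[0,0,0],[0.006,0,0],0]]'
python3 - <<'E'
from h import *;from plant import get_obs
o=get_obs();where(o)
E
```

```text
time: 18.3
tool_pos: [509.9, 18.6, 43.7]
tcp_rot: [-3.141, 0.001, 1.752]
contact_force: [-1.0, -6.2, -0.3]
grip_width: 0.4
finger_force: 3.4
t 18.3 lane [-10.4   4.3] z 43.7 yawrel 0.0005 F [-1.  -6.2 -0.3] g 0.4
```

The force has risen to 6 N at y = 4.3, where 4.5 was expected, so the arm is against its end. I'll back off and check.

```bash
python3 -m handwheel '[[[0,0,0],[-0.01,0,0],0],[[0,0,0],[-0.03,0,0],0],[[0,0,0],[-0.06,0,-0.01],0],[[0,0,0],[-0.09,0,-0.04],0],[[0,0,0],[-0.12,0,-0.08],0],[[0,0,0],[-0.16,0,-0.11],0],[[0,0,0],[-0.2,0,-0.11],0],[[0,0,0],[-0.2,0,-0.11],0],[[0,0,0],[-0.2,0,-0.11],0]]'
python3 - <<'E'
from h import *;from plant import get_obs,capture
o=get_obs();where(o);sbox()
c=capture("scene");cv2.imwrite("pics/s3.png",c["image"][:,:,::-1])
W=cloud(c);im=c["image"].astype(int);z=W[...,2];L=tolane(W)
p=tolane(hull(c,(im[...,0]-im[...,1]>60)&(z>55)&(z<69)&(L[...,0]<70)&(L[...,0]>-100)&(abs(L[...,1])<100),64))
v=cv2.fitLine(p.astype(np.float32),2,0,.01,.01).ravel();print("keeper line",v,"x ext",p[:,0].min(),p[:,0].max())
E
```

```text
time: 19.2
tool_pos: [545.5, -177.8, 153.3]
tcp_rot: [-3.141, -0.001, 1.75]
contact_force: [0.0, 0.5, 0.5]
grip_width: 1.0
finger_force: 0.0
t 19.2 lane [ -10.7 -195.4] z 153.3 yawrel -0.0019 F [0.  0.5 0.5] g 1.0
sbox x-range -36.2 36.3 y front 139.6 ctr [ 0.1 94.9] size [72.5 89.5] dyaw 0.0
keeper line [9.9999142e-01 4.1460348e-03 5.9819560e+00 2.2498556e+01] x ext -68.07502545074682 73.00911583057398
```

View pics/s3.png

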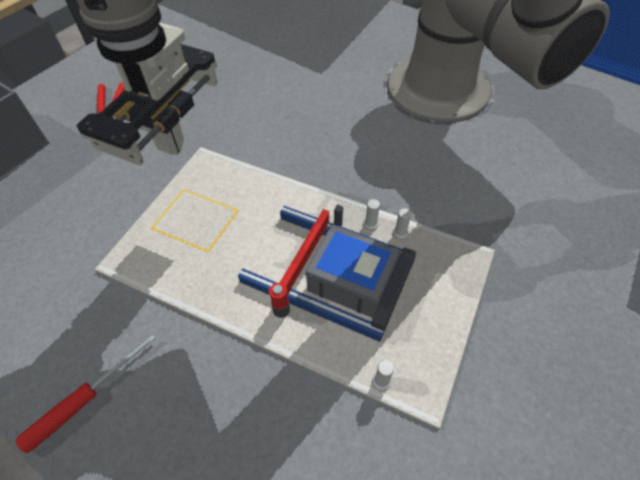

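The keeper lies straight across the lane, from (278,292) to (325,213), within 0.005 rad. The box is home at y = 95, the posts are standing, and the robot is clear.

```bash
python3 -c "from plant import close_job;print(close_job())"
```

```text
the job is handed in; nothing more can be done
None
```

The job is handed in: the box measured home against the end stop (y ≈ 95 mm, straight and centred), the keeper is fully across the lane behind it, and no contact with the rails or posts was seen; the judge's result was not shown.

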